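# Slide a slate label off the board's edge and lean it on its stand

## Robot

A 6-joint arm with a two-finger parallel gripper is mounted at the origin on the work surface. World frame = base frame: x ahead of the robot, y to its left, z up, the work surface at z = 0. Lengths are in m, angles in rad, forces in N, time in s.
With the tool pointing down it reaches from about 0.225 to 0.875 m from the base axis. Payload 3.4 kg.
Tool frame: the origin (TCP) lies at the very end of the fingers, on their centre line; the grasp point (between the pads) lies 19 mm behind it; z points along the fingers, y is the direction in which the jaws open and shut (so a half turn about z gives the same grasp; the last joint's range is limited). The gripper opens to 85 mm and grips with 20 to 120 N. Pads are 22 mm wide; open, the fingers measure 114 mm over their backs; the gripper's body (76 mm by 85 mm) begins 54 mm behind the grasp point. The pads swing forward as they close: fully open they stand 13 mm farther back than shut.
Start: joints at [-1.348, 0.276, 1.505, -0, 1.361, -0.121], TCP at [0.194, -0.541, 0.231] pointing down, gripper open.
Joint ranges: [-2.89, 2.89], [-0.75, 2.08], [0.22, 2.7], [-1.18, 4.32], [0.11, 2.71], [-2.7, 2.7]. Speed limits (rad/s): [2.57, 2.57, 3.14, 3.14, 3.14, 3.14].

## Interface

Orientations are given as a unit quaternion [w, x, y, z].
In Python, from rig import manip, viewer, job gives the robot as it stands.
- The arm moves only by the shell command python3 -m crank 'ROWS' [OPENING] [FORCE]. ROWS is JSON, a list of rows, each a list of 6 numbers: the shift along the tool's x, y, z in m, then the turn, a rotation vector about the tool's x, y, z in degrees. In form: [[dx, dy, dz, rx, ry, rz], ...]. A call has 1 to 20 rows; each row is the pose to reach, as a shift and turn from the pose measured when the call began, along the tool's axes at that moment; what a row does not reach only later rows make up. A row lasts 1/8 s, in which the tool goes at most 62.5 mm and 10.7 degrees, less where a joint would pass 70% of its speed; a pose out of reach is approached as far as the arm can. A call with a gripper value outside its range is refused whole. OPENING is the opening, from 0 (shut) to 1 (fully open), set as the call begins (- or left out, the last holds). The fingers move at their own pace and stop on an object; FORCE is the grip in N (left out, the last holds). Time passes only in rows, so rows that repeat a pose let the fingers close. It gives the time, the measured TCP pose, the force and the opening at its end, in the units of the state.
- manip.get_state(): the state, without advancing time (a new reading comes with each control period).
- viewer.get_image(name): name is "scene" or "top" or "wrist"; returns a dict with "frame" (400x640x3 uint8, blue, green, red), "range_z" (400x640 float32, m along the optical axis (not along the pixel's ray), 0 where there is no reading), "intrinsics" (3x3 intrinsics, pixels), "D" ([k1, k2, p1, p2, k3] as OpenCV has them; the pictures are not rectified), "world_from_camera" (4x4, takes a point from camera to world coordinates); the wrist camera has in their place "mount" (4x4, takes a point from camera to tool coordinates, whose origin is the TCP and whose axes are the flange's). Camera axes: x right, y up, looking along -z (the intrinsics and any distortion apply to the point x, -y, -z); pixel columns grow to the right and rows downward; lengths in m; the calibration is good to about 2 mm. A picture is of the moment at which its call begins: read the wrist's pose just before it.
- job.sign_off(): hands the job in, once; it reports no verdict.
The state is a dict: "clock": time; "qpos": joint angles; "qd": joint speeds; "effort": joint torques, N m; "position": TCP position; "ee_rot": TCP orientation; "contact_force": force on the tool from outside, world axes, zero at the start; "moment": the same for the moment, N m; "width": finger opening in m.
Only numpy, scipy, OpenCV 4.12 (cv2) and the standard library are available. Lean on these libraries where they do the work, as an engineer would, in place of code of your own. Each camera call takes 0.05 s, during which the arm holds its last target. There are 200 camera calls.

## Task

The thin blank slate label lies flat on the thick chopping board. Slide it along the board, without lifting it, until its near end sticks out past the edge that faces the robot by about a quarter of its length, and let go of it there; then pick it up from there and lean it on the wooden stand: standing on its short end on the stand's base, in front of the upright and square to it, tilted back to rest on the upright. Do not drop it, and leave the cheese, the crock and the jar alone.

Things in the scene. Friction and masses are not known exactly. Their poses are not given: they have to be found in the camera images.
- slate: The label: a plain dark grey slate plate, 180 mm long (its x), 60 mm wide (its y), 4 mm thick (its z), about 0.12 kg, loose. Origin at the centre of its underside. It starts flat on the board, its x axis pointing away from the robot, within 0.3 rad of the board's x axis. Sliding it on the board or the stand meets ordinary dry friction.
- slate_center (a point): The centre of the slate, half-way through its thickness; axes as the slate's.
- slate_near (a point): The middle of the slate's short end that starts nearer the robot (90 mm from its centre along its -x), half-way through its thickness.
- slate_far (a point): The middle of the slate's other short end (90 mm from its centre along its +x), half-way through its thickness; it starts farther from the robot.
- board: Thick pale wooden chopping board, fixed to the counter: 260 mm (its x) by 200 mm (its y), 45 mm high, plain flat top. Origin at the centre of its underside, on the counter. Its edge that faces the robot is 130 mm from the origin along its -x; there is nothing under the slate beyond it but the counter, 45 mm lower.
- stand: L-shaped wooden display stand, fixed to the counter. Flat base 180 mm (x) by 160 mm (y), 12 mm thick; origin at the centre of its underside. Near the robot's end of the base rises an upright, 18 mm thick, 120 mm wide (y), its top 115 mm above the counter; its front face looks along the stand's +x, away from the robot, and lies at x = -60 mm, with 150 mm of clear base in front of it.
- stand_top (a point): The middle of the upright's top front edge, 115 mm above the counter (x = -60 mm in the stand's frame). The slate is longer than the upright is tall: it leans on this edge and its top end stands clear above.
- cheese: Small whole wheel of cheese, 100 mm across, 60 mm high, loose; bystander. Origin at the centre of its underside.
- crock: Empty open white ceramic crock, 100 mm across, 80 mm high, loose; bystander. Origin at the centre of its underside.
- jar: Closed jar, 70 mm across, 90 mm high, loose; bystander. Origin at the centre of its underside.
Not all that is in view belongs to the job. There is more than one size of the slate; the one meant has the size given above.

How it is judged:
On the way:
1. the slate lies flat on the board and let go, its near end 20 to 75 mm past the edge that faces the robot (x of slate_near in the frame of board between -0.205 and -0.15 m and z of slate_center in the frame of board between 0.043 and 0.053 m and y of slate_center in the frame of board between -0.1 and 0.1 m and angle between the z axis of slate and the z axis of board, either way round below 0.08 rad and linear speed of slate below 0.03 m/s and contact force between slate and the fingers below 0.05 N), for 0.2 s.
At the end, for the whole second after the job is handed in: The slate is let go and at rest on the stand: on its short end on the base in front of the upright, leaning back 7 to 43 degrees from vertical, its width within 17 degrees of parallel to the upright's face, its centre within 45 mm of the middle of the upright's width (angle between the x axis of slate and the z axis of stand, either way round between 0.12 and 0.75 rad and angle between the y axis of slate and the y axis of stand, either way round below 0.3 rad and z of slate_center in the frame of stand between 0.07 and 0.115 m and x of slate_center in the frame of stand between -0.06 and 0.02 m and y of slate_center in the frame of stand between -0.045 and 0.045 m and contact force between slate and stand above 0.3 N and contact force between slate and the fingers below 0.05 N and linear speed of slate below 0.02 m/s and angular speed of slate below 0.1 rad/s); the robot touches nothing.
It fails at once if the slate is raised 12 mm or more above the board while its middle is still well inside the board, not slid out to the edge (x of slate_center in the frame of board between -0.04 and 0.14 m and y of slate_center in the frame of board between -0.11 and 0.11 m and z of slate_center in the frame of board between 0.059 and 0.1 m).
It fails at once if the slate is dropped or thrown: it moves faster than 0.6 m/s with no finger touching it (linear speed of slate above 0.6 m/s and contact force between slate and the fingers below 0.01 N).
It fails at once if the small wheel of cheese is pushed more than 30 mm or tipped (distance of cheese from where it was at the start of the episode above 0.03 m or angle between cheese's own z axis and vertical above 0.35 rad).
It fails at once if the crock is pushed more than 30 mm or tipped (distance of crock from where it was at the start of the episode above 0.03 m or angle between crock's own z axis and vertical above 0.35 rad).
It fails at once if the jar is pushed more than 30 mm or tipped (distance of jar from where it was at the start of the episode above 0.03 m or angle between jar's own z axis and vertical above 0.35 rad).
It also fails if it takes over 58 s, if anything falls off the work surface, if the arm or the gripper's body presses on something with over 40 N, if the wrist force passes 120 N, or if a joint passes its speed limit or range.

## Working session

There is one attempt and no reset: what is moved stays moved. The work goes in short steps, Python scripts to look and compute and a shell command to move; the robot and the scene stay as the last step left them, time stands still between calls to the robot, and variables do not carry over. Pictures are saved under pics/ and viewed, about 8 in all and at most 12, crops included, and the job is handed in when it is done.

```bash
ls; mkdir -p pics; cat > h.py <<'E'
import numpy as np, cv2
from rig import manip, viewer, job
from scipy.spatial.transform import Rotation as R
def tool():
    s=manip.get_state(); w,x,y,z=s['ee_rot']; T=np.eye(4); T[:3,:3]=R.from_quat([x,y,z,w]).as_matrix(); T[:3,3]=s['position']; return T
def grab(n):
    T=tool(); d=viewer.get_image(n)
    d['W']=T@np.array(d['mount']) if n=='wrist' else np.array(d['world_from_camera']); return d
def plane(d,uv,z):
    uv=np.array(uv,float).reshape(-1,1,2); p=cv2.undistortPoints(uv,np.array(d['intrinsics']),np.array(d['D'])).reshape(-1,2)
    r=np.c_[p[:,0],-p[:,1],-np.ones(len(p))]@d['W'][:3,:3].T; o=d['W'][:3,3]
    return o+r*((z-o[2])/r[:,2])[:,None]
def depthpts(d):
    h,w=d['range_z'].shape; v,u=np.mgrid[:h,:w]
    p=cv2.undistortPoints(np.stack([u,v],-1).reshape(-1,1,2).astype(float),np.array(d['intrinsics']),np.array(d['D'])).reshape(h,w,2)
    z=d['range_z']; c=np.stack([p[...,0]*z,-p[...,1]*z,-z],-1)
    return c@d['W'][:3,:3].T+d['W'][:3,3]
E
python3 - <<'E'
from h import *
import pickle
print(manip.get_state())
for n in ['top','scene']:
    d=grab(n); cv2.imwrite(f'pics/{n}0.png',d['frame']); pickle.dump(d,open(n+'.pkl','wb'))
    print(n,d['W'].round(3).tolist(),np.array(d['intrinsics']).tolist())
E
```

```text
pics
{'clock': 0.0, 'qpos': array([-1.34801085e+00,  2.76602636e-01,  1.50615525e+00, -1.99689625e-05,
        1.36068292e+00, -1.20972576e-01]), 'qd': array([ 1.30048994e-03,  1.83661224e-03, -8.92291143e-05,  1.35697604e-03,
       -2.40473982e-04,  2.00639733e-03]), 'effort': array([ 6.81999391e-04, -4.16769934e+01, -2.45800710e+01, -2.47136818e-07,
        1.11533061e-02,  2.50665408e-05]), 'position': array([ 0.19367508, -0.54083383,  0.23042654]), 'ee_rot': array([-9.22380012e-04,  9.85264351e-01,  1.71035977e-01, -5.67713264e-05]), 'contact_force': array([0.30968943, 0.719401  , 0.22257948]), 'moment': array([ 0.02983871, -0.02567169, -0.00170665]), 'width': 0.08527079428755177}
top [[0.004, 0.996, -0.084, 0.404], [-1.0, 0.006, 0.018, 0.026], [0.019, 0.083, 0.996, 1.77], [0.0, 0.0, 0.0, 1.0]] [[493.14690351216035, 0.0, 322.9231673960658], [0.0, 493.14690351216035, 198.96955487134235], [0.0, 0.0, 1.0]]
scene [[-0.235, -0.833, 0.501, 1.346], [0.972, -0.203, 0.119, 0.215], [0.002, 0.515, 0.857, 1.451], [0.0, 0.0, 0.0, 1.0]] [[452.17179917367247, 0.0, 319.2081119519311], [0.0, 452.17179917367247, 204.57489486995536], [0.0, 0.0, 1.0]]
```

View pics/top0.png

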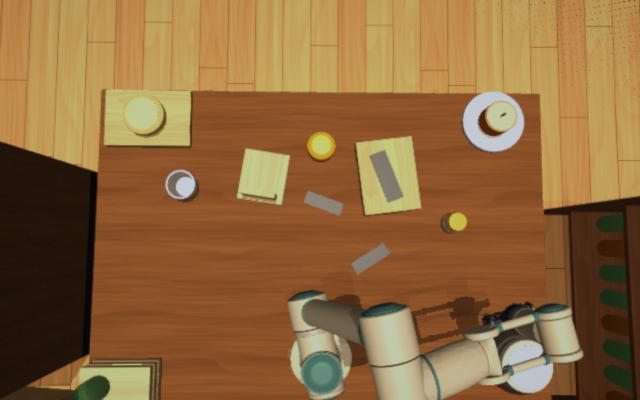

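View pics/scene0.png

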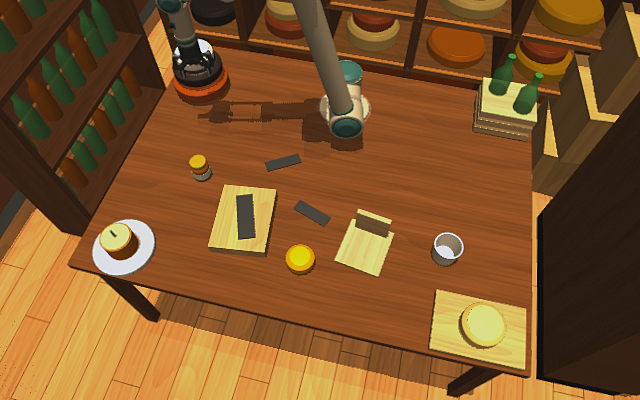

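The top picture shows three dark plates: one on the board at (387,175), and two smaller ones on the counter at (323,203) and (370,258). Only the first lies on the board and looks large enough. The stand is at (264,177), the cheese at (321,146), the jar at (455,222) and the crock at (181,184). Next I'll measure them and check the plate in a crop.

```bash
cat > m.py <<'E'
from h import *
import pickle
d=pickle.load(open('top.pkl','rb')); P=depthpts(d); im=d['frame']; hsv=cv2.cvtColor(im,cv2.COLOR_BGR2HSV)
def rect(m,z,box,name):
    mm=np.zeros_like(m); x0,y0,x1,y1=box; mm[y0:y1,x0:x1]=m[y0:y1,x0:x1]
    c=max(cv2.findContours(mm,cv2.RETR_EXTERNAL,cv2.CHAIN_APPROX_NONE)[0],key=cv2.contourArea)
    W=plane(d,c.reshape(-1,2),z)[:,:2]; r=cv2.minAreaRect((W*1000).astype(np.float32)); print(name,np.round(r[0],1),np.round(r[1],1),round(r[2],1), 'depth z',np.nanmedian(P[...,2][mm>0]).round(4)); return r
grey=((hsv[...,1]<90)&(hsv[...,2]<150)&(hsv[...,2]>40)).astype(np.uint8)
pale=((hsv[...,1]<170)&(hsv[...,2]>140)).astype(np.uint8)
for n,z,b in [('slateboard',.049,(365,143,410,208)),('s2',.004,(298,185,350,220)),('s3',.004,(345,238,395,278))]: rect(grey,z,b,n)
rect(pale|grey,.045,(345,130,430,222),'board')
zz=P[...,2]
for n,lo,hi,b in [('board_h',.03,.07,(345,125,430,222)),('cheese',.04,.1,(300,125,342,165)),('jar',.05,.12,(435,205,475,240)),('crock',.04,.12,(160,165,202,205)),('upright',.09,.13,(230,145,295,210)),('stand',.006,.13,(230,145,295,210))]:
    rect(((zz>lo)&(zz<hi)).astype(np.uint8),{'board_h':.045,'cheese':.06,'jar':.09,'crock':.08,'upright':.115,'stand':.012}[n],b,n)
cv2.imwrite('pics/crop1.png',cv2.resize(im[120:280,230:430],None,fx=4,fy=3.7,interpolation=cv2.INTER_CUBIC))
E
python3 m.py
```

```text
slateboard [ 631.3 -226.5] [176.5  58.2] 20.9 depth z 0.0487
s2 [537.7  -6.8] [137.5  45.7] 70.0 depth z 0.0023
s3 [ 341.1 -174.2] [ 45.6 137.5] 32.0 depth z 0.0024
board [ 635.5 -236.2] [266.1 204.2] 7.0 depth z 0.0451
board_h [ 636.  -233.8] [259.8 204.7] 7.1 depth z 0.0451
cheese [737.2   4.3] [92.4 94.8] 0.4 depth z 0.0563
jar [ 466.8 -457.4] [71.7 65.1] 89.0 depth z 0.0875
crock [595.6 482.6] [92.9 98.6] 0.5 depth z 0.0717
upright [564.2 219.6] [120.8  19.7] 81.2 depth z 0.1139
stand [635.1 212.8] [171.7 189.4] 83.0 depth z 0.0124
```

View pics/crop1.png

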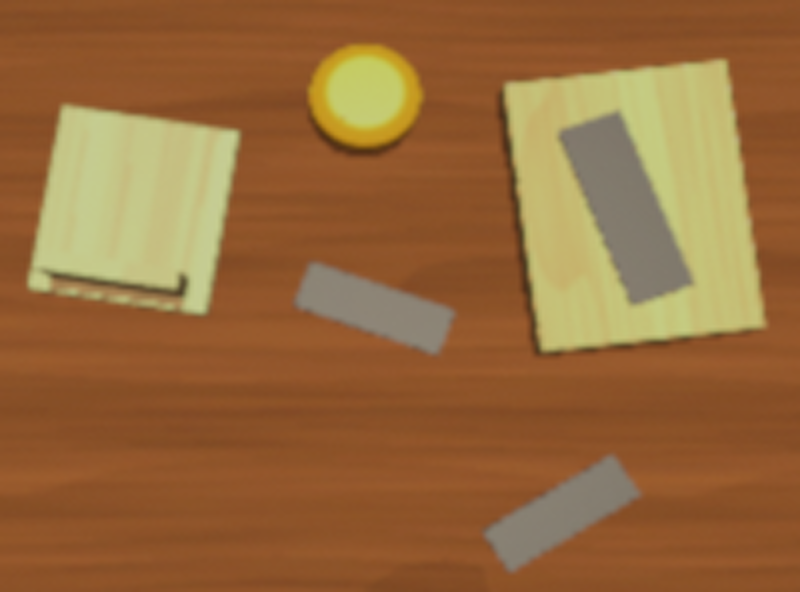

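The crop confirms it. The plate on the board measures about 180x60 mm, and the two on the counter are about 137x46 mm, so they are decoys. The slate is centred at (631,-226) mm with yaw +20.9°. The board yaw is +7° and the stand yaw is about -8.5°. I'll push the slate from its far end with two part-open fingers, so I'm moving over the board behind that end.

```bash
python3 -m crank '[[0.3,-0.07,0,0,0,-1],[0.633,-0.151,0,0,0,-1],[0.633,-0.151,0,0,0,-1],[0.633,-0.151,0,0,0,-1],[0.633,-0.151,0,0,0,-1],[0.633,-0.151,0,0,0,-1],[0.633,-0.151,0,0,0,-1],[0.633,-0.151,0,0,0,-1],[0.633,-0.151,0,0,0,-1],[0.633,-0.151,0,0,0,-1],[0.633,-0.151,0,0,0,-1],[0.633,-0.151,0.05,0,0,-1],[0.633,-0.151,0.1,0,0,-1],[0.633,-0.151,0.15,0,0,-1],[0.633,-0.151,0.155,0,0,-1],[0.633,-0.151,0.155,0,0,-1]]' 0.35 40
cat > wr.py <<'E'
from h import *
import sys
d=grab('wrist'); cv2.imwrite(f'pics/{sys.argv[1]}.png',d['frame'])
T=tool(); print(T.round(4).tolist(), manip.get_state()['clock'],manip.get_state()['qpos'].round(2))
hsv=cv2.cvtColor(d['frame'],cv2.COLOR_BGR2HSV); P=depthpts(d)
m=((hsv[...,1]<90)&(hsv[...,2]<150)&(hsv[...,2]>40)&(abs(P[...,2]-.049)<.008)).astype(np.uint8)
for c in cv2.findContours(m,cv2.RETR_EXTERNAL,cv2.CHAIN_APPROX_NONE)[0]:
    if cv2.contourArea(c)>1500:
        W=plane(d,c.reshape(-1,2),.049)[:,:2]*1000; r=cv2.minAreaRect(W.astype(np.float32)); print('grey',cv2.boundingRect(c),np.round(r[0],1),np.round(r[1],1),round(r[2],1)); print(cv2.boxPoints(r).round(1).tolist())
E
python3 wr.py w1
```

```text
clock: 2.1
position: [0.7394, -0.1854, 0.0767]
ee_rot: [-0.001, 0.984, 0.18, 0.0]
contact_force: [-0.3, -0.0, 0.7]
width: 0.0302
[[0.9355, 0.3534, 0.0032, 0.7402], [0.3534, -0.9355, 0.0004, -0.1857], [0.0031, 0.0007, -1.0, 0.0782], [0.0, 0.0, 0.0, 1.0]] 2.15 [-0.34  0.65  1.26  0.    1.23  0.87]
grey (277, 266, 81, 80) [ 689.2 -203.5] [65.3 56.4] 23.6
[[647.9000244140625, -190.6999969482422], [670.5, -242.39999389648438], [730.4000244140625, -216.3000030517578], [707.7999877929688, -164.60000610351562]]
```

View pics/w1.png

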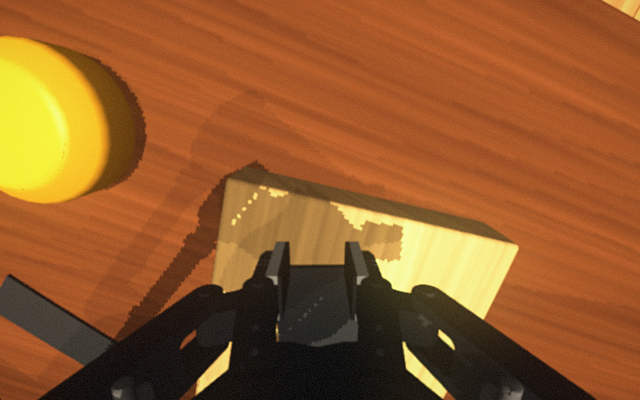

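The wrist view shows both fingers, with tips near (282,245) and (352,245), just beyond the slate's far end at row 266. The gap is about 12 mm. I'm lowering them to touch the board.

```bash
python3 -m crank '[[0,0,0.02,0,0,0],[0,0,0.028,0,0,0],[0,0,0.031,0,0,0],[0,0,0.031,0,0,0]]'; python3 -m crank '[[0,0,0.002,0,0,0],[0,0,0.003,0,0,0],[0,0,0.003,0,0,0]]'
```

```text
clock: 2.65
position: [0.7402, -0.1857, 0.0469]
ee_rot: [-0.0, 0.984, 0.18, 0.001]
contact_force: [0.1, 0.8, 0.2]
width: 0.03
clock: 3.02
position: [0.7405, -0.1857, 0.0447]
ee_rot: [0.0, 0.984, 0.18, 0.002]
contact_force: [-0.3, 0.2, 3.8]
width: 0.0301
```

```bash
python3 -m crank '[[0,0,-0.0015,0,0,0],[-0.006,0,-0.0015,0,0,0],[-0.011,0,-0.0015,0,0,0],[-0.016,0,-0.0015,0,0,0],[-0.021,0,-0.0015,0,0,0],[-0.027,0,-0.0015,0,0,0],[-0.033,0,-0.0015,0,0,0],[-0.039,0,-0.0015,0,0,0],[-0.045,0,-0.0015,0,0,0],[-0.051,0,-0.0015,0,0,0],[-0.057,0,-0.0015,0,0,0],[-0.063,0,-0.0015,0,0,0],[-0.069,0,-0.0015,0,0,0],[-0.075,0,-0.0015,0,0,0],[-0.08,0,-0.0015,0,0,0],[-0.084,0,-0.0015,0,0,0],[-0.088,0,-0.0015,0,0,0],[-0.09,0,-0.0015,0,0,0],[-0.09,0,-0.0015,0,0,0]]'
python3 - <<'E'
from h import *
d=grab('top'); P=depthpts(d); hsv=cv2.cvtColor(d['frame'],cv2.COLOR_BGR2HSV)
cv2.imwrite('pics/top1.png',cv2.resize(d['frame'][120:280,300:480],None,fx=4,fy=3.7))
d2=grab('scene'); cv2.imwrite('pics/sc1.png',cv2.resize(d2['frame'][130:280,180:400],None,fx=3.6,fy=3.6))
E
```

```text
clock: 5.4
position: [0.6561, -0.2177, 0.046]
ee_rot: [0.0, 0.984, 0.18, 0.002]
contact_force: [1.1, -0.1, 2.0]
width: 0.0298
```

View pics/sc1.png

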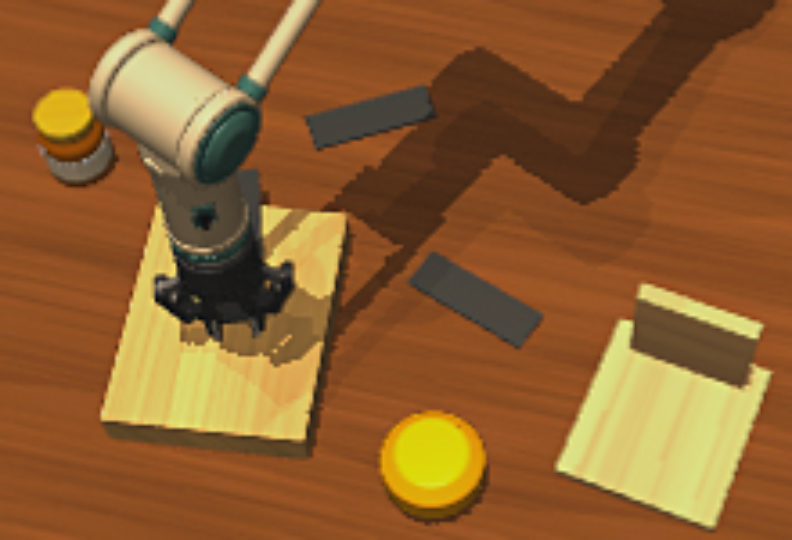

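The scene view shows the slate pushed toward the robot, with its near end past the board edge at about (252,180) and the fingers behind its far end. I'll push about 15 mm more, back off, lift and measure.

```bash
python3 -m crank '[[-0.006,0,0,0,0,0],[-0.012,0,0,0,0,0],[-0.016,0,0,0,0,0],[-0.016,0,0,0,0,0],[0,0,0,0,0,0],[0.03,0,0,0,0,0],[0.04,0,-0.05,0,0,0],[0.04,0.0,-0.10,0,0,0],[0.04,-0.06,-0.16,0,0,0],[0.04,-0.12,-0.18,0,0,0],[0.04,-0.18,-0.18,0,0,0],[0.04,-0.2,-0.18,0,0,0],[0.04,-0.2,-0.18,0,0,0]]'
python3 - <<'E'
from h import *
d=grab('top'); P=depthpts(d); hsv=cv2.cvtColor(d['frame'],cv2.COLOR_BGR2HSV)
cv2.imwrite('pics/top2.png',cv2.resize(d['frame'][120:280,300:480],None,fx=4,fy=3.7))
m=((hsv[...,1]<90)&(hsv[...,2]<150)&(hsv[...,2]>40)).astype(np.uint8)
m[:140]=0;m[235:]=0;m[:,:355]=0;m[:,440:]=0
for c in cv2.findContours(m,cv2.RETR_EXTERNAL,cv2.CHAIN_APPROX_NONE)[0]:
    if cv2.contourArea(c)>300:
        W=plane(d,c.reshape(-1,2),.049)[:,:2]*1000; r=cv2.minAreaRect(W.astype(np.float32)); print(cv2.boundingRect(c),np.round(r[0],1),np.round(r[1],1),round(r[2],1)); print(cv2.boxPoints(r).round(1).tolist())
print(manip.get_state()['qpos'].round(3))
E
```

```text
clock: 7.12
position: [0.6213, -0.0132, 0.226]
ee_rot: [-0.0, 0.983, 0.182, 0.001]
contact_force: [-0.4, -0.3, -0.2]
width: 0.03
(379, 175, 34, 53) [ 543.2 -259.4] [178.1  59.9] 20.6
[[449.3999938964844, -262.70001220703125], [470.3999938964844, -318.70001220703125], [637.0999755859375, -256.0], [616.0, -200.0]]
[-0.136  0.349  1.411 -0.     1.379  1.071]
```

View pics/top2.png

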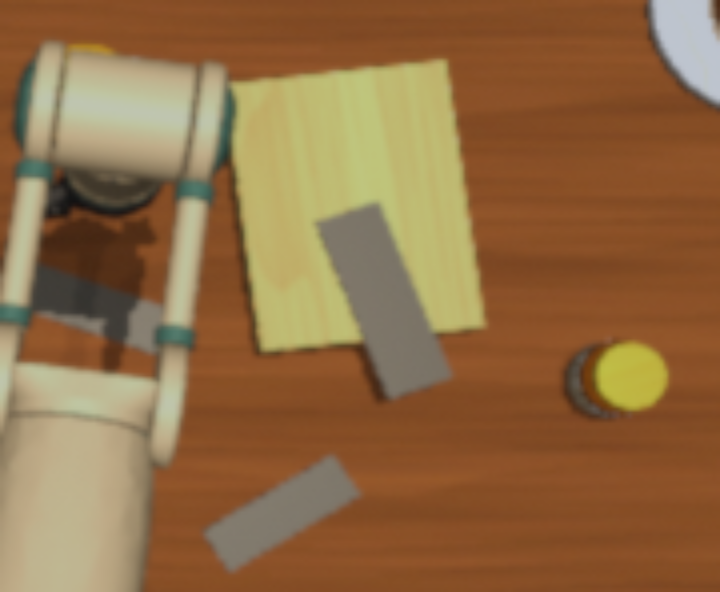

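Stage 1 is done: the near end is about 51 mm past the board edge, and the slate is flat and free, centred at (543,-259) with yaw 20.6°. Before choosing how to grasp it, I'll measure how far the bulky wrist housing at (120,110) sits behind the TCP.

```bash
python3 - <<'E'
from h import *
d=grab('top'); P=depthpts(d); print(P[150,330],P[150,312],P[150,350],P[140,330],P[160,330],P[200,310],P[230,320],P[260,320],P[300,320])
d=grab('wrist'); print(np.array(d['mount']).round(3))
from scipy.optimize import least_squares
E
```

```text
[ 0.61524425 -0.0108833   0.62459439] [0.61424183 0.03138271 0.62820591] [ 0.6146268  -0.05753856  0.62988133] [ 0.63897126 -0.01079155  0.62493075] [ 0.59318874 -0.01129255  0.61442157] [ 0.54828131  0.04038226 -0.0026632 ] [0.42652297 0.01225365 0.67018684] [0.36169727 0.0123858  0.70631196] [0.28176421 0.01244523 0.74287671]
[[-0.001  0.955  0.298  0.077]
 [ 1.     0.     0.001 -0.   ]
 [ 0.001  0.298 -0.955 -0.142]
 [ 0.     0.     0.     1.   ]]
```

```bash
cat > ik.py <<'E'
from h import *
from scipy.optimize import least_squares
L1,L2,d,h,Lt=.6145,.4115,.071,.081,.355
lo=np.array([-2.89,-.75,.22,-1.18,.11,-2.7]);hi=np.array([2.89,2.08,2.7,4.32,2.71,2.7])
def fk(q):
    a=R.from_euler('z',q[0]); s=q[1]+q[2]
    rot=a*R.from_euler('y',s)*R.from_euler('z',q[3])*R.from_euler('y',q[4])*R.from_euler('z',q[5]+np.pi/2)
    w=a.apply([L1*np.sin(q[1])+L2*np.sin(s),d,h+L1*np.cos(q[1])+L2*np.cos(s)])
    return w+Lt*rot.as_matrix()[:,2],rot
def ik(p,M,seeds):
    T=R.from_matrix(M); out=[]
    f=lambda q:np.r_[(fk(q)[0]-p)*5,(fk(q)[1].inv()*T).as_rotvec()]
    for s in seeds:
        r=least_squares(f,np.clip(s,lo+1e-3,hi-1e-3),bounds=(lo,hi))
        if r.cost<1e-6 and not any(np.allclose(r.x,o,atol=.05) for o in out): out.append(r.x)
    return out
def Rz(a): return R.from_euler('z',a,degrees=True).as_matrix()
E
cat > plan.py <<'E'
from ik import *
rng=np.random.default_rng(0); seeds=[lo+(hi-lo)*rng.random(6) for _ in range(40)]
q=manip.get_state()['qpos']; print(fk(q)[0],manip.get_state()['position'])
S=np.array([.543,-.2594,.047]); A=Rz(20.6)
B=Rz(-8.5); top=np.array([.564,.2196,0])+B@np.array([.009,0,.115])  # stand_top
th=np.radians(20)
for beta in (0,45,60,75,90):
  b=np.radians(beta)
  for tilt in (0,12):
    zt=np.array([np.cos(b),-np.sin(b),0]); up=np.array([0,0,1.])
    t=np.radians(tilt)
    for sg in (1,-1):
      z=zt*np.cos(t)-up*np.sin(t); y=sg*(up*np.cos(t)+zt*np.sin(t)); M=np.c_[np.cross(y,z),y,z]
      tip=np.array([-.068,.012 if beta>30 else 0,0])+.019*zt
      for s in ik(S+A@tip,A@M,seeds): print('G',beta,tilt,sg,s.round(2))
      if tilt==0:
        Q=B@np.c_[[np.sin(th),0,-np.cos(th)],[0,1,0],[np.cos(th),0,np.sin(th)]]
        bot=B@np.array([.103*np.tan(th)+.002,0,-.103])+top
        c=bot-Q@np.array([.09,0,0])
        for s in ik(c+Q@tip,Q@M,seeds): print('   P',beta,sg,s.round(2),(c+Q@tip).round(3))
E
python3 plan.py
```

```text
[ 0.61967409 -0.01485708  0.22582881] [ 0.62272348 -0.01690194  0.22527969]
   P 0 1 [ 0.35  0.23  1.85 -0.24  0.76  0.65] [0.565 0.219 0.143]
G 0 0 -1 [-1.35  0.92  2.37  1.44  1.55 -0.15]
   P 0 -1 [ 0.35  0.23  1.85 -0.24  0.76 -2.5 ] [0.565 0.219 0.143]
G 0 12 -1 [-1.33  0.75  2.37  1.45  1.36  0.03]
   P 45 1 [ 0.65  0.59  1.5  -0.73  1.53  1.16] [0.563 0.218 0.148]
   P 45 -1 [ 0.65  0.59  1.5  -0.73  1.53 -1.98] [0.563 0.218 0.148]
   P 60 1 [ 0.68  0.73  1.41 -0.81  1.76  1.2 ] [0.561 0.216 0.152]
   P 60 -1 [ 0.68  0.73  1.41 -0.81  1.76 -1.94] [0.561 0.216 0.152]
   P 75 1 [ 0.68  0.86  1.33 -0.9   1.97  1.22] [0.559 0.214 0.156]
   P 75 -1 [ 0.68  0.86  1.33 -0.9   1.97 -1.92] [0.559 0.214 0.156]
   P 90 1 [ 0.66  0.98  1.28 -0.98  2.16  1.22] [0.557 0.213 0.16 ]
G 90 0 -1 [-0.08  0.97  2.56  4.3   1.73  0.35]
   P 90 -1 [ 0.66  0.98  1.28 -0.98  2.16 -1.92] [0.557 0.213 0.16 ]
G 90 12 -1 [-0.1   0.76  2.55  4.23  1.44  0.15]
```

A kinematic fit gives an end-on grasp that works: tool nearly horizontal with an 8° tilt, base turned right, clear of the jar. I'll compute a way to the pre-grasp and on to the placing pose.

```bash
cat > pre.py <<'E'
from ik import *
S=np.array([.543,-.2594,.047]); A=Rz(20.6)
def G(back,tilt=8,up=0,into=.030):
    t=np.radians(tilt); z=np.array([np.cos(t),0,-np.sin(t)]); y=-np.array([np.sin(t),0,np.cos(t)]); M=np.c_[np.cross(y,z),y,z]
    return S+A@(np.array([-.09+into,0,up])-back*z),A@M
T0=tool(); q0=manip.get_state()['qpos']
p,M=G(.08,up=.0); qg=ik(p,M,[np.array([-1.33,.8,2.37,1.45,1.4,0])])[0]; print(p,qg.round(3), [ik(*G(0),[qg])[0].round(2)])
qm=q0+(qg-q0)*.55; qm[1]-=.25; 
def rel(p,Rm,T): return np.r_[T[:3,:3].T@(p-T[:3,3]),R.from_matrix(T[:3,:3].T@Rm).as_rotvec(degrees=True)]
from scipy.interpolate import CubicSpline
cs=CubicSpline([0,.5,1],[q0,qm,qg])
for t in np.linspace(0,1,19)[1:]:
    p,r=fk(cs(t)); m=r.as_matrix(); v=rel(p,m,T0)
    print([*v[:3].round(3),*v[3:].round(0)],p.round(2),'low',(p-m[:,2]*.07)[2].round(2), 'q',cs(t).round(2))
v=rel(*G(.08),T0); print('final',v[:3].round(4),v[3:].round(1))
E
python3 pre.py
```

```text
[ 0.41268044 -0.3083839   0.05813385] [-1.542  0.777  2.356  1.239  1.434  0.008] [array([-1.36,  0.8 ,  2.37,  1.42,  1.43, -0.03])]
[np.float64(-0.037), np.float64(0.008), np.float64(0.008), np.float64(5.0), np.float64(1.0), np.float64(2.0)] [ 0.59 -0.04  0.22] low 0.29 q [-0.23  0.33  1.47  0.08  1.38  1.  ]
[np.float64(-0.067), np.float64(0.015), np.float64(0.018), np.float64(10.0), np.float64(2.0), np.float64(5.0)] [ 0.57 -0.05  0.21] low 0.28 q [-0.32  0.31  1.53  0.16  1.39  0.93]
[np.float64(-0.094), np.float64(0.019), np.float64(0.027), np.float64(15.0), np.float64(3.0), np.float64(7.0)] [ 0.54 -0.07  0.2 ] low 0.27 q [-0.41  0.29  1.59  0.24  1.39  0.86]
[np.float64(-0.116), np.float64(0.023), np.float64(0.035), np.float64(20.0), np.float64(5.0), np.float64(10.0)] [ 0.52 -0.08  0.19] low 0.26 q [-0.5   0.29  1.65  0.32  1.39  0.8 ]
[np.float64(-0.135), np.float64(0.026), np.float64(0.044), np.float64(25.0), np.float64(8.0), np.float64(13.0)] [ 0.51 -0.09  0.18] low 0.24 q [-0.58  0.29  1.71  0.39  1.4   0.73]
[np.float64(-0.15), np.float64(0.029), np.float64(0.052), np.floa
[... 1640 characters left out ...]
8.0), np.float64(50.0), np.float64(55.0)] [ 0.44 -0.24  0.1 ] low 0.12 q [-1.35  0.58  2.22  1.07  1.43  0.16]
[np.float64(-0.263), np.float64(0.162), np.float64(0.135), np.float64(60.0), np.float64(54.0), np.float64(61.0)] [ 0.43 -0.26  0.09] low 0.11 q [-1.41  0.64  2.27  1.13  1.43  0.1 ]
[np.float64(-0.28), np.float64(0.18), np.float64(0.15), np.float64(62.0), np.float64(59.0), np.float64(67.0)] [ 0.42 -0.29  0.08] low 0.09 q [-1.48  0.71  2.31  1.18  1.43  0.06]
[np.float64(-0.3), np.float64(0.198), np.float64(0.167), np.float64(63.0), np.float64(63.0), np.float64(73.0)] [ 0.41 -0.31  0.06] low 0.07 q [-1.54  0.78  2.36  1.24  1.43  0.01]
final [-0.2999  0.1981  0.1669] [63.3 63.3 73.1]
```

```bash
python3 -m crank '[[-0.037,0.008,0,5,1,2],[-0.067,0.015,0,10,2,5],[-0.1,0.02,0,15,3,7],[-0.125,0.023,0,20,5,10],[-0.15,0.026,0,25,8,13],[-0.17,0.03,0.01,29,11,16],[-0.19,0.034,0.01,33,14,19],[-0.2,0.04,0.02,37,18,23],[-0.21,0.05,0.02,41,22,27],[-0.22,0.06,0.03,45,26,31],[-0.23,0.072,0.03,48,31,35],[-0.24,0.087,0.04,51,35,40],[-0.25,0.104,0.04,53,40,44],[-0.26,0.123,0.05,56,45,50],[-0.27,0.142,0.06,58,50,55],[-0.28,0.162,0.07,60,54,61],[-0.29,0.18,0.09,62,59,67],[-0.3,0.198,0.107,63,63,73],[-0.3,0.198,0.107,63,63,73],[-0.3,0.198,0.107,63,63,73]]' 0.35 40
python3 - <<'E'
from pre import *
T=tool(); print('Z',T[:3,2].round(3),'Y',T[:3,1].round(3),manip.get_state()['qpos'].round(2))
E
```

```text
clock: 9.78
position: [0.4121, -0.3089, 0.1181]
ee_rot: [-0.537, 0.624, -0.429, 0.372]
contact_force: [0.8, -0.9, 0.4]
width: 0.0301
[ 0.41268044 -0.3083839   0.05813385] [-1.542  0.777  2.356  1.239  1.434  0.008] [array([-1.36,  0.8 ,  2.37,  1.42,  1.43, -0.03])]
[np.float64(0.042), np.float64(0.032), np.float64(-0.018), np.float64(-1.0), np.float64(0.0), np.float64(-3.0)] [ 0.41 -0.36  0.09] low 0.1 q [-1.56  0.7   2.24  1.21  1.48  0.14]
[np.float64(0.039), np.float64(0.016), np.float64(-0.019), np.float64(-2.0), np.float64(1.0), np.float64(-5.0)] [ 0.41 -0.35  0.11] low 0.12 q [-1.56  0.66  2.25  1.21  1.48  0.13]
[np.float64(0.035), np.float64(0.003), np.float64(-0.018), np.float64(-3.0), np.float64(1.0), np.float64(-7.0)] [ 0.41 -0.35  0.12] low 0.13 q [-1.55  0.62  2.25  1.21  1.47  0.12]
[np.float64(0.031), np.float64(-0.008), np.float64(-0.018), np.float64(-3.0), np.float64(1.0), np.float64(-9.0)] [ 0.41 -0.34  0.13] low 0.14 q [-1.55  0.59  2.26  1.21  1.47  0.11]
[np.float64(0.027), np.float64(-0.016), np.float64(-0.017), np.float64(-4.0), np.float64(2.0), np.float64(-11
[... 1867 characters left out ...]
 0.64  2.34  1.23  1.44  0.03]
[np.float64(0.005), np.float64(0.027), np.float64(0.002), np.float64(-2.0), np.float64(1.0), np.float64(-5.0)] [ 0.41 -0.31  0.09] low 0.1 q [-1.54  0.68  2.34  1.24  1.44  0.02]
[np.float64(0.002), np.float64(0.042), np.float64(0.006), np.float64(-1.0), np.float64(1.0), np.float64(-3.0)] [ 0.41 -0.31  0.08] low 0.09 q [-1.54  0.72  2.35  1.24  1.44  0.01]
[np.float64(-0.0), np.float64(0.059), np.float64(0.009), np.float64(0.0), np.float64(0.0), np.float64(0.0)] [ 0.41 -0.31  0.06] low 0.07 q [-1.54  0.78  2.36  1.24  1.43  0.01]
final [-0.0005  0.0592  0.0094] [0.3 0.2 0.2]
Z [ 0.925  0.351 -0.145] Y [-0.134 -0.055 -0.989] [-1.56  0.75  2.23  1.2   1.48  0.15]
```

The arm is in the right configuration. I'm lowering to the grasp height and looking through the wrist camera.

```bash
python3 -m crank '[[0,0.02,0.003,0,0,0],[0,0.04,0.006,0,0,0],[0,0.055,0.009,0,0,0],[0,0.059,0.009,0,0,0],[0,0.059,0.009,0,0,0],[0,0.059,0.009,0,0,0]]' 
python3 - <<'E'
from h import *
d=grab('wrist'); cv2.imwrite('pics/w2.png',d['frame'])
T=tool(); print(T[:3,3],T[:3,2])
P=depthpts(d); L=(P-T[:3,3])@T[:3,:3]
# slate near edge in world
hsv=cv2.cvtColor(d['frame'],cv2.COLOR_BGR2HSV)
m=((hsv[...,1]<90)&(hsv[...,2]<150)&(abs(P[...,2]-.049)<.006)&(P[...,0]>.43)).astype(np.uint8)
c=max(cv2.findContours(m,cv2.RETR_EXTERNAL,cv2.CHAIN_APPROX_NONE)[0],key=cv2.contourArea)
W=plane(d,c.reshape(-1,2),.049)[:,:2]*1000; r=cv2.minAreaRect(W.astype(np.float32)); print(cv2.boundingRect(c),r, cv2.boxPoints(r).round(1).tolist(), 'z',np.median(P[...,2][m>0]))
E
```

```text
clock: 10.52
position: [0.4126, -0.3089, 0.059]
ee_rot: [-0.537, 0.624, -0.428, 0.373]
contact_force: [0.9, 0.3, 1.3]
width: 0.0297
[ 0.41251822 -0.30893038  0.05895051] [ 0.92507082  0.35106773 -0.144898  ]
(301, 161, 20, 89) ((526.5877685546875, -273.14056396484375), (141.11402893066406, 54.63909912109375), 18.515310287475586) [[451.0, -269.6000061035156], [468.3999938964844, -321.5], [602.2000122070312, -276.6000061035156], [584.7999877929688, -224.8000030517578]] z 0.04812163890082337
```

View pics/w2.png

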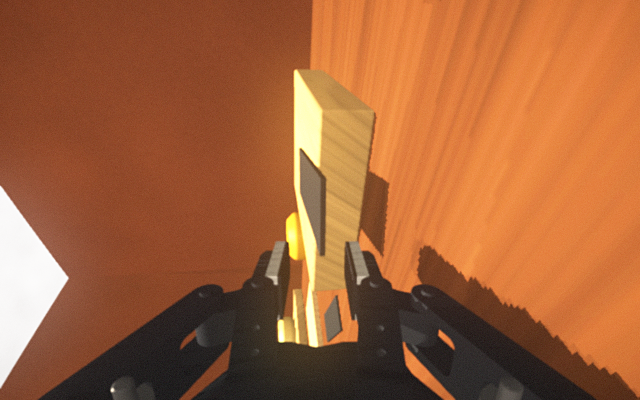

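The wrist view shows the slate edge-on between the fingers. Its near end is at about (320,252), centred between the pads at columns 288 and 345. I'm moving in 80 mm and closing.

```bash
python3 -m crank '[[0,0,0.02,0,0,0],[0,0,0.04,0,0,0],[0,0,0.055,0,0,0],[0,0,0.07,0,0,0],[0,0,0.08,0,0,0],[0,0,0.08,0,0,0]]' && python3 -m crank '[[0,0,0,0,0,0],[0,0,0,0,0,0],[0,0,0,0,0,0],[0,0,0,0,0,0],[0,0,0,0,0,0]]' 0 60
```

```text
clock: 11.32
position: [0.4875, -0.2788, 0.0531]
ee_rot: [-0.541, 0.621, -0.426, 0.375]
contact_force: [4.7, 2.2, 14.8]
width: 0.0305
clock: 11.95
position: [0.4878, -0.2783, 0.0561]
ee_rot: [-0.544, 0.619, -0.424, 0.376]
contact_force: [1.6, 0.6, 7.0]
width: 0.003
```

```bash
python3 - <<'E'
from h import *
d=grab('scene'); cv2.imwrite('pics/sc2.png',cv2.resize(d['frame'][130:250,180:310],None,fx=5,fy=4.8,interpolation=cv2.INTER_CUBIC))
s=manip.get_state(); print(s['contact_force'],s['moment'],s['width'],tool().round(3).tolist())
E
```

```text
[2.13782463 1.26438139 5.94810725] [ 0.61217055 -1.61424971  0.04945192] 0.0033516282080331993 [[0.357, -0.116, 0.927, 0.488], [-0.934, -0.048, 0.354, -0.278], [0.004, -0.992, -0.125, 0.056], [0.0, 0.0, 0.0, 1.0]]
```

View pics/sc2.png

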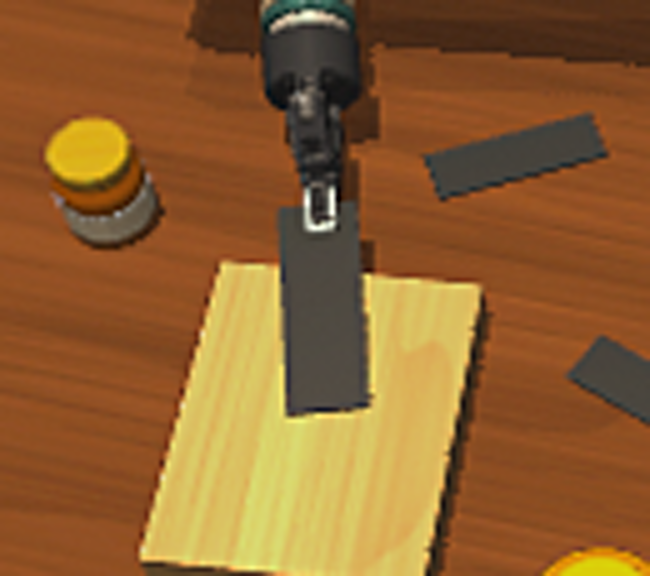

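The scene crop shows both pads on the slate's near end at about (320,210). It is gripped about 20 mm in, on its centre line, and still lies on the board. I'm lifting straight up.

```bash
python3 -m crank '[[0,-0.005,-0.0006,0,0,0],[0,-0.015,-0.002,0,0,0],[0,-0.03,-0.004,0,0,0],[0,-0.05,-0.006,0,0,0],[0,-0.075,-0.009,0,0,0],[0,-0.1,-0.012,0,0,0],[0,-0.13,-0.016,0,0,0],[0,-0.16,-0.02,0,0,0],[0,-0.18,-0.022,0,0,0],[0,-0.18,-0.022,0,0,0],[0,-0.18,-0.022,0,0,0]]' 0 80
cat > rel.py <<'E'
from h import *
def slate_in_tool(name,img):
    d=grab(name); T=tool(); cv2.imwrite(f'pics/{img}.png',d['frame'])
    P=depthpts(d); L=(P-T[:3,3])@T[:3,:3]; hsv=cv2.cvtColor(d['frame'],cv2.COLOR_BGR2HSV)
    m=(abs(L[...,0])<.05)&(L[...,2]>.01)&(L[...,2]<.2)&(abs(L[...,1])<.05)&(hsv[...,1]<110)&(hsv[...,2]<150)&(d['range_z']>0)
    X=L[m]; c=np.median(X,0); 
    for _ in range(3):
        u,s,vt=np.linalg.svd(X-X.mean(0),full_matrices=False); n=vt[2]; X=X[abs((X-X.mean(0))@n)<.004]
    print(name,len(X),'centre',X.mean(0).round(4),'min',X.min(0).round(3),'max',X.max(0).round(3),'long',vt[0].round(3),'n',n.round(3))
    r=cv2.minAreaRect((X[:,[0,2]]*1000).astype(np.float32)); print(r)
E
python3 - <<'E'
from rel import *
slate_in_tool('scene','sc3'); slate_in_tool('top','top3')
print(manip.get_state()['qpos'].round(2),tool().round(3).tolist())
E
```

```text
clock: 13.38
position: [0.4881, -0.2771, 0.2368]
ee_rot: [-0.543, 0.619, -0.425, 0.376]
contact_force: [-0.0, -0.5, -1.6]
width: 0.0024
scene 552 centre [ 0.0018 -0.0027  0.0843] min [-0.027 -0.007  0.01 ] max [0.033 0.001 0.154] long [ 0.011 -0.003  1.   ] n [-0.007  1.     0.003]
((2.63201904296875, 81.8877944946289), (60.05131149291992, 143.7511444091797), 0.12868504226207733)
top 599 centre [ 0.001  -0.0021  0.0802] min [-0.029 -0.006  0.01 ] max [0.031 0.002 0.151] long [ 0.014 -0.004  1.   ] n [ 0.003 -1.    -0.005]
((1.3580265045166016, 80.52105712890625), (140.511962890625, 59.983036041259766), 89.98047637939453)
[-1.38  0.5   2.2   1.36  1.53  0.43] [[0.357, -0.117, 0.927, 0.488], [-0.934, -0.047, 0.354, -0.277], [0.002, -0.992, -0.126, 0.237], [0.0, 0.0, 0.0, 1.0]]
```

The slate hangs in line with the tool: its centre line is within 2 mm, it tilts less than 1°, and its far end is 153 mm beyond the TCP. I'm planning the swing to a hover over the stand and refining the stand's pose from its base corners.

```bash
cat > place.py <<'E'
from ik import *
import pickle
def rel(p,Rm,T): return np.r_[T[:3,:3].T@(p-T[:3,3]),R.from_matrix(T[:3,:3].T@Rm).as_rotvec(degrees=True)]
YAW=-8.4; UP=np.array([.564,.2196,0])
def Pl(th,raise_=0,fwd=0,far=.153,gap=.003,xoff=.0015):
    B=Rz(YAW); t=np.radians(th); top=UP+B@np.array([.009,0,0])
    M=B@np.c_[[0,1,0],[np.cos(t),0,np.sin(t)],[np.sin(t),0,-np.cos(t)]]
    bot=top+B@np.array([.103*np.tan(t)+.002/np.cos(t)+gap+fwd,0,.012+.002*np.sin(t)+raise_])
    return bot-M@np.array([xoff,0,far]),M
if __name__=='__main__':
    d=pickle.load(open('top.pkl','rb'))
    c=plane(d,[(245.5,148.4),(290,155.1),(282,204.9),(237.5,197)],.012)[:,:2]*1000; print(c.round(1).tolist(),c.mean(0))
    print([np.degrees(np.arctan2(*(c[a]-c[b])[::-1])).round(1) for a,b in ((0,3),(1,2),(0,1),(3,2))])
    q0=manip.get_state()['qpos'];T0=tool()
    p,M=Pl(20,.05,.02); s=ik(p,M,[np.array([.35,.23,1.85,-.24,.76,.65])]); print(p,s)
    qg=s[0]; qm=(q0+qg)/2; qm[1]-=.45; qm[2]-=.1
    from scipy.interpolate import CubicSpline
    cs=CubicSpline([0,.5,1],[q0,qm,qg])
    for t in np.linspace(0,1,25)[1:]:
        p,r=fk(cs(t)); m=r.as_matrix(); v=rel(p,m,T0); f=p+m[:,2]*.153
        print([*map(float,[*v[:3].round(2),*v[3:].round(0)])],p.round(2),'far',f.round(2),cs(t).round(2))
    v=rel(*Pl(20,.05,.02),T0);print('final',v[:3].round(4),v[3:].round(1))
E
python3 place.py
```

```text
[[731.7, 273.1], [708.7, 113.3], [528.9, 140.0], [556.3, 298.5]] [631.41462028 206.22548956]
[np.float64(-8.2), np.float64(-8.5), np.float64(81.8), np.float64(80.2)]
[0.58286217 0.21529841 0.20645701] [array([ 0.32904773,  0.20828037,  1.71528297, -0.1989582 ,  0.91474869,
        0.57317064])]
[0.01, 0.01, 0.01, -4.0, -6.0, -7.0] [ 0.5  -0.28  0.22] far [ 0.64 -0.21  0.19] [-1.31  0.42  2.16  1.3   1.5   0.44]
[-0.03, -0.01, 0.04, -8.0, -11.0, -14.0] [ 0.51 -0.24  0.24] far [ 0.64 -0.16  0.2 ] [-1.24  0.34  2.13  1.23  1.48  0.44]
[-0.07, -0.02, 0.05, -11.0, -16.0, -21.0] [ 0.51 -0.19  0.25] far [ 0.63 -0.11  0.2 ] [-1.16  0.27  2.1   1.17  1.45  0.45]
[-0.1, -0.04, 0.06, -15.0, -21.0, -28.0] [ 0.51 -0.16  0.26] far [ 0.62 -0.07  0.2 ] [-1.09  0.2   2.06  1.1   1.43  0.46]
[-0.13, -0.05, 0.07, -18.0, -25.0, -35.0] [ 0.51 -0.13  0.27] far [ 0.61 -0.04  0.2 ] [-1.02  0.14  2.03  1.04  1.4   0.46]
[-0.16, -0.06, 0.08, -21.0, -29.0, -41.0] [ 0.51 -0.1   0.28] far [ 0.6  -0.01  0.19] [-0.95  0.09  2.    0.97  1.38  0.47]
[-0.19, -0.07, 0.08, -23.0, -32.0, -48.0] [ 0.5  -0.07  0.29] far [
[... 1413 characters left out ...]
 far [0.58 0.11 0.16] [-0.03 -0.03  1.75  0.13  1.04  0.54]
[-0.35, -0.08, 0.18, -36.0, -67.0, -116.0] [0.54 0.11 0.29] far [0.59 0.12 0.15] [0.04 0.01 1.74 0.06 1.02 0.55]
[-0.36, -0.07, 0.2, -35.0, -70.0, -121.0] [0.55 0.13 0.28] far [0.6  0.14 0.14] [ 0.12  0.05  1.73 -0.    0.99  0.56]
[-0.38, -0.05, 0.22, -35.0, -74.0, -126.0] [0.56 0.16 0.26] far [0.62 0.16 0.12] [ 0.19  0.1   1.73 -0.07  0.97  0.56]
[-0.4, -0.03, 0.24, -34.0, -78.0, -131.0] [0.57 0.19 0.24] far [0.63 0.18 0.09] [ 0.26  0.15  1.72 -0.13  0.94  0.57]
[-0.43, -0.0, 0.27, -32.0, -83.0, -135.0] [0.58 0.22 0.21] far [0.63 0.21 0.06] [ 0.33  0.21  1.72 -0.2   0.91  0.57]
final [-0.4265 -0.0043  0.2658] [ -32.3  -82.6 -135.3]
```

```bash
python3 -m crank '[[0.005,0,0.01,-3,-4,-5],[-0.01,0,0.025,-6,-9,-11],[-0.04,-0.01,0.04,-9,-13,-17],[-0.07,-0.02,0.05,-11,-16,-21],[-0.1,-0.04,0.06,-15,-21,-28],[-0.13,-0.05,0.07,-18,-25,-35],[-0.16,-0.06,0.08,-21,-29,-41],[-0.19,-0.07,0.08,-23,-32,-48],[-0.21,-0.07,0.08,-25,-35,-54],[-0.23,-0.08,0.085,-28,-38,-60],[-0.25,-0.085,0.09,-29,-41,-66],[-0.26,-0.09,0.09,-31,-44,-71],[-0.27,-0.09,0.09,-32,-46,-77],[-0.28,-0.1,0.09,-33,-48,-82],[-0.29,-0.1,0.1,-34,-51,-87],[-0.3,-0.1,0.1,-35,-53,-93],[-0.31,-0.1,0.11,-36,-55,-97],[-0.315,-0.1,0.115,-36,-57,-100],[-0.32,-0.1,0.12,-36,-58,-102],[-0.32,-0.1,0.12,-36,-58,-102]]'
sed -i 's/qm\[1\]-=.45; qm\[2\]-=.1/qm[1]-=.15/; s/linspace(0,1,25)/linspace(0,1,11)/' place.py; python3 place.py | tail -12
```

```text
clock: 15.98
position: [0.4963, 0.0694, 0.3187]
ee_rot: [-0.005, 0.902, 0.377, 0.21]
contact_force: [0.2, -0.5, -2.4]
width: 0.0028
        0.57317064])]
[0.01, -0.01, -0.01, -2.0, 0.0, -4.0] [0.49 0.08 0.33] far [0.55 0.1  0.19] [-0.12 -0.11  1.78  0.21  1.08  0.54]
[0.02, -0.02, -0.02, -4.0, 0.0, -8.0] [0.49 0.09 0.34] far [0.55 0.11 0.2 ] [-0.07 -0.13  1.77  0.17  1.06  0.54]
[0.03, -0.02, -0.02, -6.0, -0.0, -11.0] [0.49 0.1  0.35] far [0.56 0.11 0.21] [-0.02 -0.13  1.77  0.12  1.05  0.54]
[0.04, -0.02, -0.02, -7.0, -1.0, -15.0] [0.5  0.11 0.35] far [0.57 0.12 0.21] [ 0.03 -0.12  1.76  0.08  1.03  0.55]
[0.05, -0.03, -0.01, -7.0, -2.0, -19.0] [0.51 0.12 0.34] far [0.58 0.13 0.2 ] [ 0.08 -0.09  1.75  0.03  1.01  0.55]
[0.06, -0.03, 0.01, -8.0, -3.0, -22.0] [0.52 0.13 0.33] far [0.59 0.14 0.19] [ 0.13 -0.06  1.74 -0.02  0.99  0.56]
[0.08, -0.03, 0.04, -7.0, -5.0, -26.0] [0.54 0.15 0.31] far [0.6  0.15 0.17] [ 0.18 -0.01  1.74 -0.06  0.97  0.56]
[0.09, -0.04, 0.07, -6.0, -7.0, -30.0] [0.55 0.17 0.28] far [0.61 0.17 0.14] [ 0.23  0.05  1.73 -0.11  0.95  0.56]
[0.1, -0.05, 0.11, -5.0, -10.0, -34.0] [0.57 0.19 0.25] far [0.63 0.19 0.11] [ 0.28  0.12  1.72 -0.15  0.93  0.57]
[0.11, -0.06, 0.16, -4.0, -12.0, -38.0] [0.58 0.22 0.21] far [0.63 0.21 0.06] [ 0.33  0.21  1.72 -0.2   0.91  0.57]
final [ 0.1104 -0.0621  0.1591] [ -3.5 -12.5 -38.3]
```

```bash
python3 -m crank '[[0.01,-0.01,-0.01,-2,0,-4],[0.02,-0.02,-0.02,-4,0,-8],[0.03,-0.02,-0.02,-6,0,-11],[0.04,-0.02,-0.02,-7,-1,-15],[0.05,-0.03,-0.01,-7,-2,-19],[0.06,-0.03,0.01,-8,-3,-22],[0.08,-0.03,0.03,-7,-5,-26],[0.09,-0.04,0.06,-6,-7,-30],[0.1,-0.05,0.09,-5,-10,-34],[0.105,-0.055,0.12,-4,-12,-37],[0.11,-0.06,0.145,-3.5,-12.5,-38],[0.1104,-0.0621,0.1591,-3.5,-12.5,-38.3],[0.1104,-0.0621,0.1591,-3.5,-12.5,-38.3],[0.1104,-0.0621,0.1591,-3.5,-12.5,-38.3]]'
cat > chk.py <<'E'
from place import *
import sys
from rel import slate_in_tool
T=tool()
for n in ('top','scene'): slate_in_tool(n,sys.argv[1]+n)
d=grab('scene')
cv2.imwrite(f'pics/{sys.argv[1]}c.png',cv2.resize(d['frame'][150:310,290:470],None,fx=4,fy=3.7,interpolation=cv2.INTER_CUBIC))
for rz in (.05,.02,.003,0): v=rel(*Pl(20,rz,0),T); print(rz,v[:3].round(4),v[3:].round(1))
P=depthpts(d); m=(abs(P[...,2]-.11)<.01)&(P[...,0]>.5)&(P[...,0]<.62)&(P[...,1]>.13)&(P[...,1]<.3)
print('B-frame of upright top', ((P[m]-UP)@Rz(YAW)).min(0).round(3),((P[m]-UP)@Rz(YAW)).max(0).round(3))
E
python3 chk.py h1
```

```text
clock: 17.73
position: [0.583, 0.2147, 0.2074]
ee_rot: [0.132, 0.746, 0.643, 0.114]
contact_force: [-1.2, -0.4, -1.4]
width: 0.0025
top 93 centre [-0.0099 -0.0006  0.085 ] min [-0.027 -0.006  0.012] max [0.017 0.003 0.153] long [-0.092  0.015 -0.996] n [ 0.014 -1.    -0.016]
((-14.745264053344727, 85.26225280761719), (143.6466827392578, 42.079647064208984), 80.8690185546875)
scene 509 centre [0.004  0.0001 0.0801] min [-0.026 -0.004  0.01 ] max [0.033 0.005 0.156] long [ 0.   -0.01  1.  ] n [-0.019  1.     0.01 ]
((3.615966796875, 82.85842895507812), (145.67877197265625, 58.72036361694336), 89.65309143066406)
0.05 [ 0.0005 -0.0193 -0.006 ] [ 0.   0.  -0.1]
0.02 [ 0.0005 -0.0296  0.0221] [ 0.   0.  -0.1]
0.003 [ 0.0005 -0.0354  0.0381] [ 0.   0.  -0.1]
0 [ 0.0005 -0.0364  0.0409] [ 0.   0.  -0.1]
B-frame of upright top [-0.01  -0.059  0.1  ] [0.058 0.062 0.119]
```

View pics/h1c.png

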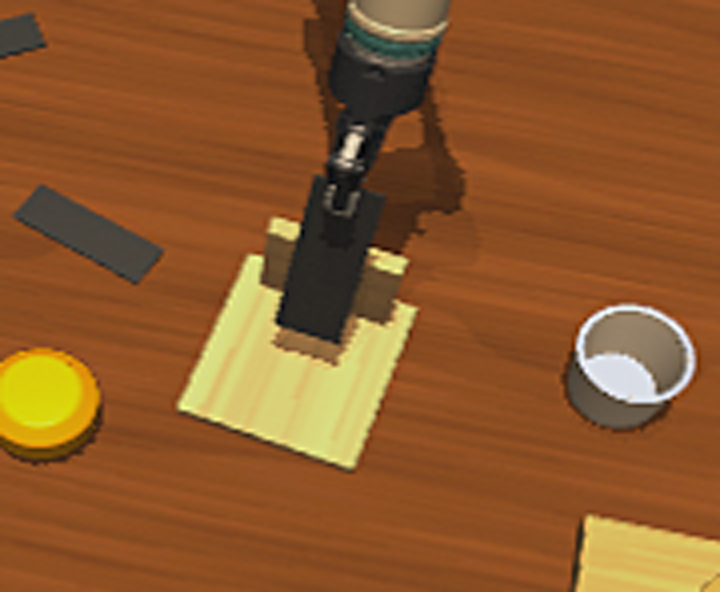

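The view shows the slate hanging in front of the upright, square to it and centred, with its bottom at about (312,335) above the base. I'm lowering it slowly with a force check.

```bash
python3 -m crank '[[0.0005,-0.008,-0.003,0,0,0],[0.0005,-0.0193,-0.006,0,0,0],[0.0005,-0.0227,0.003,0,0,0],[0.0005,-0.026,0.0125,0,0,0],[0.0005,-0.0296,0.0221,0,0,0],[0.0005,-0.032,0.029,0,0,0],[0.0005,-0.034,0.034,0,0,0],[0.0005,-0.0354,0.0381,0,0,0],[0.0005,-0.0354,0.0381,0,0,0]]'; python3 -m crank '[[0,-0.0005,0.0013,0,0,0],[0,-0.001,0.0025,0,0,0],[0,-0.001,0.0025,0,0,0]]'
```

```text
clock: 19.0
position: [0.5631, 0.2184, 0.1595]
ee_rot: [0.132, 0.746, 0.643, 0.114]
contact_force: [0.3, 0.3, -2.4]
width: 0.0024
clock: 19.38
position: [0.5632, 0.2185, 0.1573]
ee_rot: [0.132, 0.746, 0.643, 0.114]
contact_force: [-0.7, -0.8, -0.0]
width: 0.0026
```

```bash
python3 -m crank '[[0,-0.0003,0.001,0,0,0],[0,-0.0003,0.001,0,0,0]]'; python3 chk.py h2
```

```text
clock: 19.62
position: [0.5634, 0.2186, 0.1572]
ee_rot: [0.132, 0.746, 0.643, 0.115]
contact_force: [-2.8, 0.5, 5.4]
width: 0.0027
top 59 centre [-0.0054 -0.0005  0.0862] min [-0.025 -0.004  0.016] max [0.01  0.002 0.148] long [-0.083  0.006 -0.997] n [ 0.065 -0.998 -0.011]
((-9.914682388305664, 81.11247253417969), (131.5193634033203, 28.47764778137207), 81.48260498046875)
scene 448 centre [ 0.0037 -0.0001  0.0777] min [-0.026 -0.005  0.01 ] max [0.033 0.004 0.154] long [-0.006 -0.015  1.   ] n [0.001 1.    0.015]
((3.7136306762695312, 82.26104736328125), (143.9760284423828, 58.644691467285156), 89.54691314697266)
0.05 [-0.0004  0.0167 -0.0464] [ 0.1 -0.1 -0.1]
0.02 [-0.0004  0.0064 -0.0182] [ 0.1 -0.1 -0.1]
0.003 [-0.0004  0.0005 -0.0023] [ 0.1 -0.1 -0.1]
0 [-0.0004 -0.0005  0.0006] [ 0.1 -0.1 -0.1]
B-frame of upright top [-0.009 -0.059  0.1  ] [0.024 0.062 0.12 ]
```

The base contact is clear, at about 7 N. I'm easing the fingers open.

```bash
python3 -m crank '[[0,0,0,0,0,0],[0,0,0,0,0,0],[0,0,0,0,0,0]]' 0.12 20; python3 -m crank '[[0,0,0,0,0,0],[0,0,0,0,0,0],[0,0,0,0,0,0]]' 0.4 ; python3 chk.py h3 | head -5
```

```text
clock: 20.15
position: [0.5635, 0.2186, 0.1569]
ee_rot: [0.132, 0.746, 0.643, 0.115]
contact_force: [-0.6, 1.4, 0.9]
width: 0.0101
clock: 20.52
position: [0.5636, 0.2186, 0.157]
ee_rot: [0.132, 0.746, 0.643, 0.115]
contact_force: [0.4, -1.0, 0.1]
width: 0.0341
top 77 centre [-0.0087 -0.0001  0.0839] min [-0.027 -0.007  0.011] max [0.012 0.003 0.159] long [-0.084 -0.033 -0.996] n [-0.105  0.994 -0.024]
((-8.544381141662598, 83.99758911132812), (147.635009765625, 31.05801010131836), 83.80667877197266)
scene 460 centre [0.0039 0.0004 0.0816] min [-0.025 -0.005  0.01 ] max [0.034 0.006 0.156] long [ 0.017 -0.025 -1.   ] n [ 0.005 -1.     0.025]
((4.493322372436523, 83.02155303955078), (146.15380859375, 59.39406967163086), 89.84054565429688)
0.05 [-0.0004  0.0166 -0.0466] [ 0.1 -0.1 -0.1]
```

View pics/h3c.png

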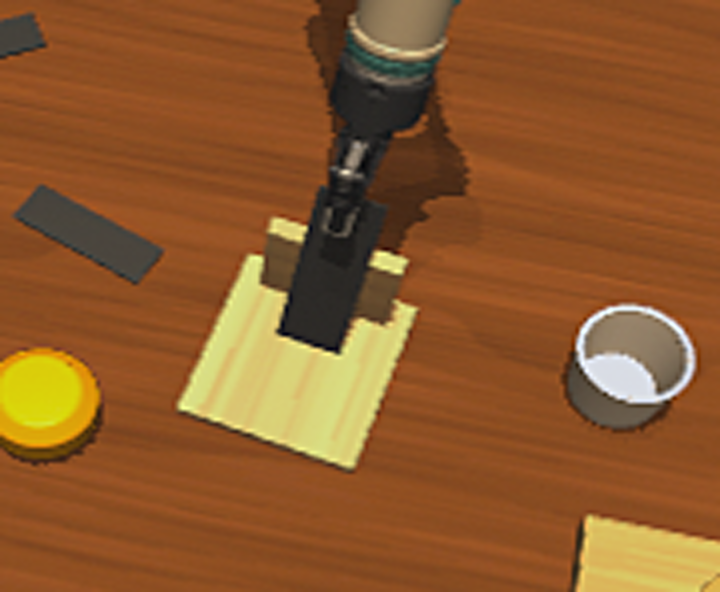

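The picture shows the slate standing on the base with its bottom edge at about (312,340), leaning on the upright, and the fingers are clear of it. I'm withdrawing along the tool axis.

```bash
python3 -m crank '[[0,0,-0.01,0,0,0],[0,0,-0.025,0,0,0],[0,0,-0.045,0,0,0],[0,0,-0.07,0,0,0],[0,0,-0.1,0,0,0],[0,0,-0.14,0,0,0],[0,0,-0.16,0,0,0],[0,0,-0.16,0,0,0],[0,0,-0.16,0,0,0]]'
python3 - <<'E'
from place import *
d=grab('scene'); cv2.imwrite('pics/fin.png',cv2.resize(d['frame'][150:310,290:470],None,fx=4,fy=3.7,interpolation=cv2.INTER_CUBIC))
P=depthpts(d); hsv=cv2.cvtColor(d['frame'],cv2.COLOR_BGR2HSV); B=Rz(YAW); o=UP+B@np.array([.069,0,0]); L=(P-o)@B
m=(abs(L[...,1])<.05)&(L[...,0]>-.11)&(L[...,0]<.03)&(L[...,2]>.016)&(L[...,2]<.185)&(hsv[...,1]<110)&(hsv[...,2]<150)
X=L[m]
for _ in range(3):
    u,s,vt=np.linalg.svd(X-X.mean(0),full_matrices=False); X=X[abs((X-X.mean(0))@vt[2])<.004]
print(len(X),'stand-frame mean',X.mean(0).round(3),X.min(0).round(3),X.max(0).round(3),'long',vt[0].round(3),'width',vt[1].round(3),'lean',np.degrees(np.arccos(abs(vt[0][2]))).round(1))
t=grab('top'); Q=depthpts(t)
for n,lo,hi,b in [('cheese',.04,.1,(300,125,342,165)),('jar',.05,.12,(435,205,475,240)),('crock',.04,.12,(160,165,202,205))]:
    z=Q[b[1]:b[3],b[0]:b[2]]; z=z[(z[...,2]>lo)&(z[...,2]<hi)]; print(n,((z.min(0)+z.max(0))/2).round(3)[:2])
print(manip.get_state()['contact_force'],manip.get_state()['clock'])
E
```

```text
clock: 21.8
position: [0.5085, 0.2264, 0.3067]
ee_rot: [0.132, 0.746, 0.643, 0.114]
contact_force: [-0.0, 0.1, -0.2]
width: 0.0342
588 stand-frame mean [-0.05   0.003  0.103] [-0.084 -0.026  0.016] [-0.012  0.033  0.183] long [ 0.378  0.    -0.926] width [0.005 1.    0.002] lean 22.2
cheese [0.74  0.004]
jar [ 0.468 -0.462]
crock [0.595 0.485]
[ 0.13317381 -0.13267162 -0.16809778] 21.9
```

View pics/fin.png

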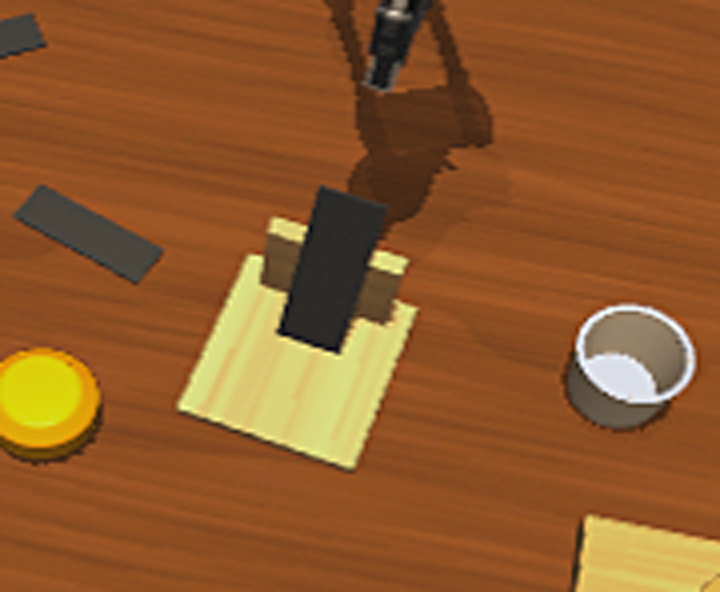

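The slate is leaning at about 22°, square to the upright and 3 mm off its middle. Nothing touches it, and the bystanders haven't moved, so I'm handing in.

```bash
python3 -c "
from rig import job; print(job.sign_off())"
```

```text
the job is handed in; nothing more can be done
None
```

The slate now leans on the stand, and I handed the job in at about 22 s of the 58 s allowed; sign-off gave no verdict.

**What I did:** I pushed the 180 mm slate from its far end along the board until its near end stuck out about 51 mm, and let go. I then gripped that end with the tool nearly horizontal, lifted it clear and swung it over. I stood it on the stand's base and withdrew along the tool axis.

**Last checks:**
- **Slate:** it leans 22° from vertical, under 1° out of square with the upright. Its centre is 3 mm off the upright's middle, about 50 mm behind the stand's origin and about 0.1 m above the counter.
- **Contact:** the fingers are clear of it and the tool force is about zero.
- **Cheese, crock and jar:** each measured within 5 mm of where it started, which is about the measuring error.

**What disagreed:**
- **Grasp approach:** while moving in to the grasp, the gripper stopped about 6 mm high with a 15 N push from below, so the lower finger probably brushed something. The grip still came out straight.
- **Stand position:** two estimates of the stand's position differed by about 3 mm.

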